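# Check two shims under the pointer, then unclip the shim cassette

### The job

Move the carrier on its two cross slides by its upright knob so that first the small shim disc and then the large one comes to rest centred under the fixed pointer, pausing a good half second at each, and then draw the carrier fully towards the front of the bed, to its stop. There, pinch the cassette's two side catches together and lift the cassette level out of the carrier, about 10 cm up. Finish while still holding it there by the pinched catches, leaving the carrier at the front and the loose parts beside the stage where they lie.

Things in the scene. Friction and masses are not known exactly. Their poses are not given: they have to be found in the camera images.
- stage: Fixed grey bed of a small x-y inspection stage, 295 x 150 mm, with two rails, on which the carrier's slides run. Origin on the bench top; x along the rails to the rear (away from the robot), y left, z up. The bed spans x -120 to +175, y -75 to +75 mm.
- saddle (a joint): The lower slide, m: 0 = front stop (carrier and cassette centre at stage x -60 mm), where it starts, growing to 0.125 as the carrier goes towards the rear along stage x. Stays where left; about 2 N friction.
- carrier (a joint): The cross slide, m: 0 = centred on the bed, where it starts, positive towards stage +y, -0.024 to 0.024. Stays where left; about 2 N friction.
- knob (a point): Point on the axis of the carrier's upright steel knob, 64 mm above the bench. The knob is a plain cylinder 18 mm in diameter, top 74 mm above the bench, on the carrier's front tongue (tongue top 34, foot flange 38 mm above the bench), 80 mm in front of the cassette's centre. The carrier moves rigidly with it, along stage x and y only.
- pointer: Fixed pointer stand on the rear of the bed; it is not always clamped at the same place. Origin on the bed's top (10 mm above the bench) straight below the needle, axes parallel to the stage's. Its 14 mm post stands at x +125 mm; an 8 mm horizontal arm, at most 101 mm above the bench, runs from it forward to the needle.
- pointer_tip (a point): Tip of the fixed needle pointing straight down, 56 mm above the bench (4 mm above the discs' faces), 5 mm thick.
- cassette: Dark plastic cassette clipped in the carrier, 80 mm long (its x), 48 wide at the ends, 16 high, waisted to 32 in the middle; about 0.15 kg. Origin: centre of its underside, 34 mm above the bench; axes parallel to the stage's. A sprung catch stands on each long side at x 0. Pushing both in frees it to lift straight up; otherwise its catches lock it.
- small_disc (a point): Centre of the top face of the small steel disc, 10 mm in diameter, at cassette x -28, y -12 mm (front right, on the robot's side).
- large_disc (a point): Centre of the top face of the large steel disc, 18 mm in diameter, at cassette x +28, y +12 mm (rear left).
- catch_left (a joint): Catch on the +y side, m: 0 = sprung out (locked), 0.007 = in against its stop; free from about 0.005. Spring 2 N when out, 5.5 N when in. It is an upright ribbed tab, 24 mm long in x, 5 thick, top 80 mm above the bench when seated; the two tabs are 58 mm over their outer faces (y +-29), 44 when both are in.
- catch_right (a joint): The same on the -y side; positive is inwards. The outward hook at each tab's foot sits under the lip of a keeper fixed to the carrier (keeper top 48 mm above the bench, 30 to 41 mm either side of the cassette's middle), so the tabs can be grasped only above 48 mm; pushed in, the hooks clear the lips.
- bearing: Loose ball bearing, ring 52 mm in diameter, 15 mm high, lying beside the stage; leave alone. Origin under its centre.
- spark_plug: Loose spark plug 66 mm long, lying beside the stage; leave alone. Origin under its centre.
- feeler_gauge: Loose feeler gauge 102 x 20 x 7 mm, lying beside the stage; leave alone. Origin under its centre.
There are look-alikes about, which are no part of the job. What is shaped like the cassette but blue or yellow is not meant.

How it is judged (in metres and radians):
On the way, in this order (a step that is already met when the one before it is completed fails the run):
1. the small disc rests under the pointer (horizontal distance between small_disc and pointer_tip below 0.005 m and distance between small_disc and pointer_tip below 0.012 m and linear speed of cassette below 0.01 m/s), for 0.3 s.
2. the large disc rests under the pointer (horizontal distance between large_disc and pointer_tip below 0.005 m and distance between large_disc and pointer_tip below 0.012 m and linear speed of cassette below 0.01 m/s), for 0.3 s.
3. the carrier is at the front stop with the cassette still in it (value of joint saddle below 0.008 m and height (world z) of cassette below 0.038 m), for 0.1 s.
At the end, for the whole second after the job is handed in: The fingers hold the cassette still, both catches pinched in at least 4.5 mm, its underside 94 to 234 mm above the bench, level within 0.2 rad, clear of the stage; the carrier is within 15 mm of the front stop; bearing, spark plug and feeler gauge are within 20 mm of where they lay (height (world z) of cassette between 0.094 and 0.234 m and angle between cassette's own z axis and vertical below 0.2 rad and value of joint each of catch_left, catch_right above 0.0045 m and contact force between the fingers and cassette above 2 N and contact force between each of stage, pointer and cassette below 0.1 N and linear speed of cassette below 0.03 m/s and value of joint saddle below 0.015 m and distance of each of bearing, spark_plug, feeler_gauge from where it was at the start of the episode below 0.02 m); the arm keeps its last pose, push and grip.
It fails at once if a loose part beside the stage was disturbed (moved over 20 mm) (distance of any of bearing, spark_plug, feeler_gauge from where it was at the start of the episode above 0.02 m).
It also fails if it takes over 51 s, if anything falls off the work surface, if the arm or the gripper's body presses on something with over 40 N, if the wrist force passes 120 N, or if a joint passes its speed limit or range.

### The arm

A 6-joint arm with a two-finger parallel gripper is mounted at the origin on a cart in front of the work surface, level with it; the furniture and walls round the work are solid. World frame = base frame: x ahead of the robot, y to its left, z up, the work surface at z = 0. Lengths are in m, angles in degrees, forces in N, time in s.
With the tool pointing down it reaches from about 0.35 to 0.875 m from the base axis. Payload 4.2 kg.
Tool frame: the origin (TCP) lies on the centre line of the jaws, within the pads' length; the fingertips stand 25 mm ahead of it and the grasp point (between the pads) lies 6 mm ahead of it; z points along the fingers, y is the line along which they close (so a half turn about z gives the same grasp; the last joint's range is limited). The gripper opens to 87 mm and grips with 3 to 60 N. Pads are 19 mm wide; open, the fingers measure 117 mm over their backs; the gripper's body (75 mm by 190 mm) begins 51 mm behind the grasp point.
Start: joints at [79.905, 22.042, 0.453, 0, -68.411, -14.817], TCP at [0.263, 0.567, 0.248] pointing down, gripper open.
Joint ranges: [-179.83, 179.83], [-69.29, 118.12], [-61.27, 80.66], [-181.25, 117.63], [-171.15, -9.14], [-177.46, 177.46]. Speed limits (degrees/s): [159.86, 159.86, 180, 180, 180, 180].

### API

Orientations are given as a 3x3 rotation matrix whose columns are the frame's x, y, z axes.
In Python, from station import r gives the robot as it stands.
- The arm moves only by the tool move_arm, never from a script. Its argument "series" is a list of rows, each an object with "grip": the opening, from 0 (shut) to 1 (fully open); "xyz": the shift along the tool's x, y, z in mm, a list of three; "angular": the turn, a rotation vector about the tool's x, y, z in rad, a list of three. A call has 1 to 10 rows; each row is the pose to reach, as a shift and turn from the pose commanded when the call began, along the tool's axes at that moment; what a row does not reach only later rows make up. A row lasts 1/10 s, in which the tool goes at most 50 mm and 8.59 degrees, less where a joint would pass 70% of its speed; a pose out of reach is approached as far as the arm can. A call with a gripper value outside its range is refused whole. The fingers move at their own pace and stop on an object; the grip force is fixed at half the most. Time passes only in rows, so rows that repeat a pose let the fingers close. It gives the time, the measured TCP pose, the force, the opening and the grip force at its end, in the units of the state.
- r.sense(): the state, without advancing time (a new reading comes with each control period).
- r.capture(name): name is "scene" or "top"; returns a dict with "img" (420x560x3 uint8, red, green, blue), "camera_matrix" (3x3 intrinsics, pixels), "rvec" (rotation vector, rad) and "tvec" (3), from world to camera coordinates, as OpenCV has them. Camera axes: x right, y down, z forward; pixel columns grow to the right and rows downward; lengths in m; the calibration is good to about 2 mm. A picture is of the moment at which its call begins. There is no depth.
- r.finish_job(): hands the job in; it is judged then, once.
The state is a dict: "time_s": time; "joints": joint angles; "joint_velocities": joint speeds; "effort": joint torques, N m; "tcp_pos": TCP position; "ee_rot": TCP orientation; "wrist_force": force on the tool from outside, world axes, zero at the start; "moment": the same for the moment, N m; "gripper_width": opening from 0.0 (shut) to 1.0 (fully open); "gripper_force": force on a finger pad.
Only numpy, scipy, OpenCV 4.12 (cv2) and the standard library are available. Lean on these libraries where they do the work, as an engineer would, in place of code of your own. Each camera call takes 0.05 s, during which the arm holds its last target. There are 200 camera calls.

## Working session

There is one attempt and no reset: what is moved stays moved. The work goes in short steps, Python scripts to look and compute and a tool call to move; the robot and the scene stay as the last step left them, time stands still between calls to the robot, and variables do not carry over. Pictures are saved under pics/ and viewed, at most 10 in all, crops included, and the job is handed in when it is done.

Besides the shell and the picture viewer there is one more tool, called after "Call:" as name([rows], argument=value, ...), one row to a line, values as JSON. move_arm: Moves the arm, as the interface text tells. Its arguments: {"type":"object","properties":{"series":{"type":"array"}},"required":["series"]}

```bash
mkdir -p pics; python3 - <<'E'
from station import r
import cv2,numpy as np
s=r.sense();print(s)
for n in("scene","top"):
    c=r.capture(n);cv2.imwrite(f"pics/{n}0.png",cv2.resize(c["img"][:,:,::-1],(800,600),interpolation=cv2.INTER_CUBIC))
    np.savez(f"{n}0.npz",**c);print(n,c["camera_matrix"],c["rvec"],c["tvec"], -cv2.Rodrigues(c["rvec"])[0].T@np.ravel(c["tvec"]))
E
```

```text
{'time_s': 0.0, 'joints': array([ 7.99065181e+01,  2.20890122e+01,  3.80441726e-01, -2.91785169e-02,
       -6.84107772e+01, -1.48177663e+01]), 'joint_velocities': array([-0.04123105, -0.06793442,  0.00291022,  0.02886649, -0.10402316,
        0.03087137]), 'effort': array([ 1.80422267e-04, -3.90666175e+01,  1.87409109e+01,  4.22010273e+00,
        1.10590787e-02, -1.84883106e-04]), 'tcp_pos': array([0.26299633, 0.56637143, 0.246482  ]), 'ee_rot': array([[ 9.06882219e-01, -4.21383377e-01, -8.31254667e-04],
       [-4.21384190e-01, -9.06880087e-01, -1.96773654e-03],
       [ 7.53231615e-05,  2.13478285e-03, -9.99997719e-01]]), 'wrist_force': array([-0.21991705,  0.58422355, -0.28175714]), 'moment': array([ 0.03164583, -0.02672059,  0.01604895]), 'gripper_force': 0.0, 'gripper_width': 0.9987450620493603}
scene [[396.68862393   0.         275.21652644]
 [  0.         396.68862393 205.15096626]
 [  0.           0.           1.        ]] [ 2.03716005 -1.15612143  0.55584764] [-0.29172621  0.32240567  0.5475417 ] [-0.03675758 -0.34653814  0.60614496]
top [[452.37397164   0.         265.36606287]
 [  0.         452.37397164 209.41370777]
 [  0.           0.           1.        ]] [ 2.22610399 -1.98058445  0.19913317] [-0.07205191  0.50327565  0.87041982] [ 0.32255093 -0.03826624  0.95425631]
```

View pics/scene0.png

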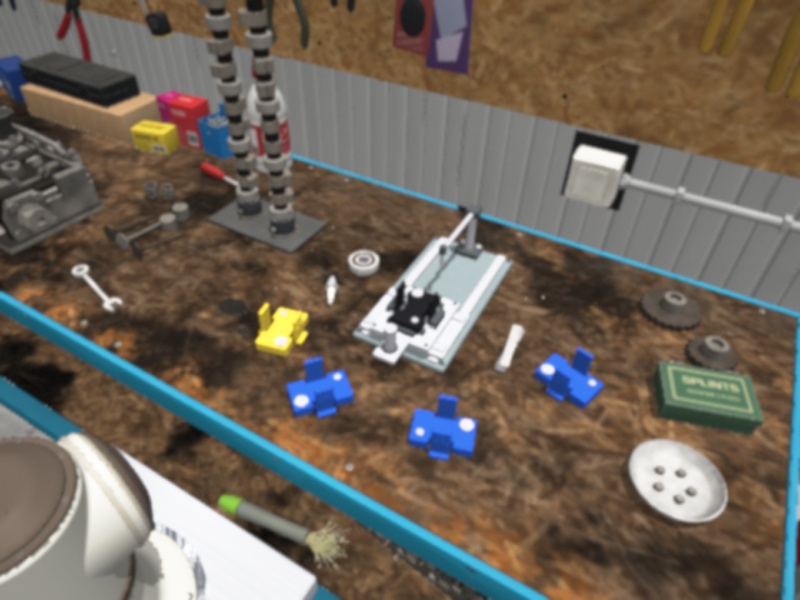

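View pics/top0.png

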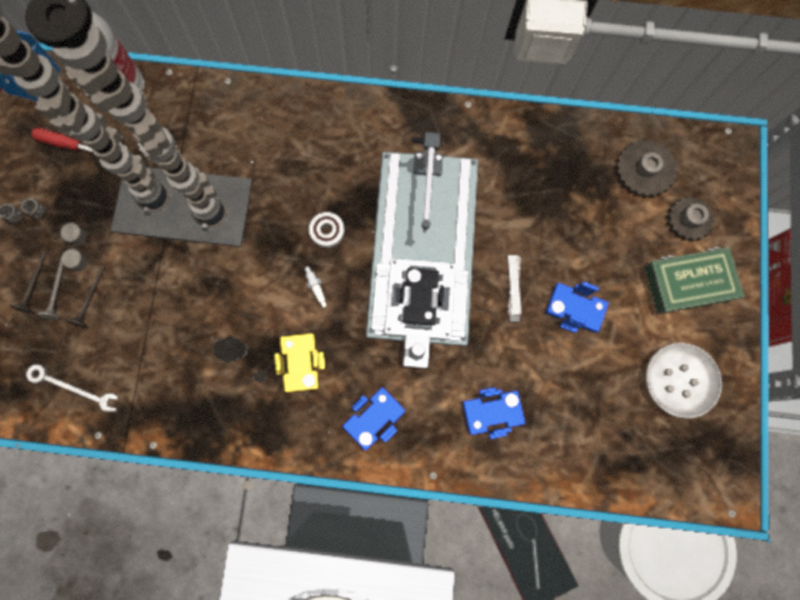

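Both views show the stage (top ≈ (425,250) in the 800×600 picture), with the cassette at (419,296), knob at (416,350) and needle at about (426,226). I'll enlarge both.

```bash
python3 - <<'E'
import cv2,numpy as np
a=np.load("top0.npz")["img"][:,:,::-1];b=np.load("scene0.npz")["img"][:,:,::-1]
A=cv2.resize(a[88:263,250:345],None,fx=3.4,fy=3.4,interpolation=cv2.INTER_CUBIC)
cv2.imwrite("pics/topc.png",A)
cv2.imwrite("pics/scc.png",cv2.resize(b[135:265,240:365],None,fx=4.6,fy=4.6,interpolation=cv2.INTER_CUBIC))
print(A.shape)
E
```

```text
(595, 323, 3)
```

View pics/topc.png

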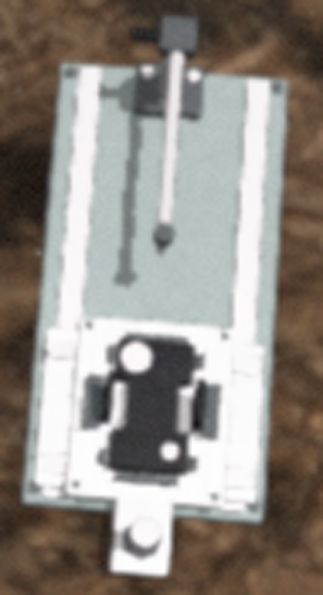

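View pics/scc.png

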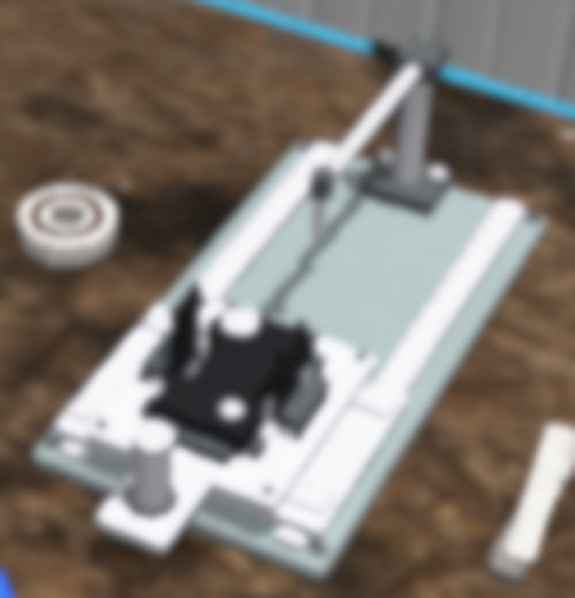

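In the top crop I read the small disc at (171,451), large disc at (137,357), knob top at (145,531) and needle tip at (162,251). In the scene crop they are at (232,408), (240,321), (156,437) and (319,238). Next I fit the stage pose.

```bash
cat >h.py <<'E'
import cv2,numpy as np
from scipy.optimize import least_squares
OFF={"top":(250,88,3.4),"scene":(240,135,4.6)}
C={n:np.load(n+"0.npz") for n in OFF}
def orig(n,p):
    ox,oy,f=OFF[n]; return np.array([ox+(p[0]+.5)/f-.5,oy+(p[1]+.5)/f-.5])
def proj(n,P):
    c=C[n];return cv2.projectPoints(np.array(P,float).reshape(-1,3),c["rvec"],c["tvec"],c["camera_matrix"],None)[0].reshape(-1,2)
def stage2w(x,P):
    c,s=np.cos(x[2]),np.sin(x[2]);P=np.atleast_2d(P)
    return np.c_[x[0]+c*P[:,0]-s*P[:,1],x[1]+s*P[:,0]+c*P[:,1],P[:,2]]
E
python3 - <<'E'
from h import *
M={"sd":(-.088,-.012,.052),"ld":(-.032,.012,.052),"k":(-.14,0,.074),"fl":(-.12,.075,.01),"fr":(-.12,-.075,.01),"rl":(.175,.075,.01),"rr":(.175,-.075,.01)}
O={"top":dict(sd=(171,451),ld=(137,357),k=(145,531),fl=(23,502),fr=(263,522),rl=(63,66),rr=(286,82),tip=(162,251)),
"scene":dict(sd=(232,408),ld=(240,321),k=(156,437),fl=(37,452),fr=(322,568),rl=(298,143),rr=(545,218),tip=(319,238))}
def res(x,full=False):
    M["tip"]=(x[3],x[4],.056);o=[]
    for n in O:
        p=proj(n,stage2w(x,[M[k] for k in O[n]]))
        q=np.array([orig(n,v) for v in O[n].values()]);o.append(p-q)
    if full:
        for n,e in zip(O,o):print(n,dict(zip(O[n],e.round(1).tolist())))
    return np.concatenate(o).ravel()
s=least_squares(res,[.5,0,0,.06,0],loss="soft_l1");print(s.x,np.degrees(s.x[2]));res(s.x,1)
x=s.x;print("knob",stage2w(x,(-.14,0,.064)),"cas",stage2w(x,(-.06,0,.034)),"tip",stage2w(x,M["tip"]))
# loose / pillar positions on table from top 800px coords
c=C["top"];R=cv2.Rodrigues(c["rvec"])[0];K=np.linalg.inv(c["camera_matrix"]);o=-R.T@c["tvec"].ravel()
for nm,p in dict(bearing=(327,229),plug=(315,286),gauge=(514,288),columnbaseR=(210,215),baseR=(250,180),fb=(240,243),yellow=(300,362)).items():
    d=R.T@K@[p[0]*.7,p[1]*.7,1];print(nm,(o-d*o[2]/d[2]).round(3))
E
```

```text
[ 0.5810831  -0.06891573  0.03630795  0.03532656  0.00215328] 2.0802921711302793
top {'sd': [-0.6, 0.1], 'ld': [-0.5, 0.1], 'k': [-0.0, 0.1], 'fl': [-0.7, 0.3], 'fr': [-0.1, 0.1], 'rl': [-1.2, -1.6], 'rr': [0.2, -1.4], 'tip': [-0.7, -0.3]}
scene {'sd': [0.5, 0.7], 'ld': [0.4, 0.3], 'k': [-0.2, 0.1], 'fl': [-1.2, 0.7], 'fr': [1.0, 1.4], 'rl': [0.6, -0.9], 'rr': [1.3, -0.1], 'tip': [0.5, 1.6]}
knob [[ 0.44117537 -0.07399773  0.064     ]] cas [[ 0.52112264 -0.07109373  0.034     ]] tip [[ 0.61630821 -0.06548152  0.056     ]]
bearing [0.619 0.081 0.   ]
plug [0.528 0.087 0.   ]
gauge [ 0.56  -0.212  0.   ]
columnbaseR [0.621 0.265 0.   ]
baseR [0.685 0.212 0.   ]
fb [0.582 0.211 0.   ]
yellow [0.411 0.094 0.   ]
```

```bash
cat >>h.py <<'E'
from scipy.spatial.transform import Rotation as Ro
YAW=np.radians(2.08)
def go(p,yaw=YAW):
    from station import r
    s=r.sense();R0=s["ee_rot"];c,q=np.cos(yaw),np.sin(yaw)
    Rt=np.array([[c,q,0],[q,-c,0],[0,0,-1.]])
    print("t",s["time_s"],"tcp",s["tcp_pos"].round(4),"F",s["wrist_force"].round(1),"w",round(s["gripper_width"],3))
    print("xyz",(R0.T@(np.array(p)-s["tcp_pos"])*1e3).round(1),"ang",Ro.from_matrix(R0.T@Rt).as_rotvec().round(4))
E
python3 -c "
from h import *
go([.441,-.074,.15])"
```

```text
t 0.1 tcp [0.2631 0.5664 0.2466] F [0.  0.4 0. ] w 0.996
xyz [431.2 505.6  97.6] ang [ 1.900e-03  3.000e-04 -4.713e-01]
```

Call:
move_arm([
  {"grip": 1, "xyz": [431, 506, 0], "angular": [0, 0, -0.471]},
  {"grip": 1, "xyz": [431, 506, 0], "angular": [0, 0, -0.471]},
  {"grip": 1, "xyz": [431, 506, 0], "angular": [0, 0, -0.471]},
  {"grip": 1, "xyz": [431, 506, 0], "angular": [0, 0, -0.471]},
  {"grip": 1, "xyz": [431, 506, 0], "angular": [0, 0, -0.471]},
  {"grip": 1, "xyz": [431, 506, 0], "angular": [0, 0, -0.471]},
  {"grip": 1, "xyz": [431, 506, 0], "angular": [0, 0, -0.471]},
  {"grip": 1, "xyz": [431, 506, 0], "angular": [0, 0, -0.471]},
  {"grip": 1, "xyz": [431, 506, 0], "angular": [0, 0, -0.471]},
  {"grip": 1, "xyz": [431, 506, 0], "angular": [0, 0, -0.471]},
])

```text
time_s: 1.1
tcp_pos: [0.3967, 0.0831, 0.2476]
ee_rot: [[0.999, 0.037, 0.0], [0.037, -0.999, 0.0], [0.0, -0.0, -1.0]]
wrist_force: [0.5, 0.0, 0.1]
gripper_width: 1.001
gripper_force: 0.0
```

```bash
python3 -c "
from h import *
go([.441,-.074,.15])"
```

```text
t 1.1 tcp [0.3967 0.0831 0.2476] F [0.5 0.  0.1] w 1.001
xyz [ 38.4 158.6  97.6] ang [-0.0003 -0.0003  0.0007]
```

Call:
move_arm([
  {"grip": 1, "xyz": [38.4, 158.6, 97], "angular": [0, 0, 0]},
  {"grip": 1, "xyz": [38.4, 158.6, 97], "angular": [0, 0, 0]},
  {"grip": 1, "xyz": [38.4, 158.6, 97], "angular": [0, 0, 0]},
  {"grip": 1, "xyz": [38.4, 158.6, 97], "angular": [0, 0, 0]},
  {"grip": 1, "xyz": [38.4, 158.6, 97], "angular": [0, 0, 0]},
  {"grip": 1, "xyz": [38.4, 158.6, 97], "angular": [0, 0, 0]},
])

```text
time_s: 1.7
tcp_pos: [0.4407, -0.0728, 0.1499]
ee_rot: [[0.999, 0.034, -0.002], [0.034, -0.999, -0.0], [-0.002, 0.0, -1.0]]
wrist_force: [0.7, -0.2, 0.3]
gripper_width: 0.999
gripper_force: 0.0
```

```bash
python3 - <<'E'
from h import *
from station import r
go([.441,-.074,.070])
A=r.capture("top")["img"][:,:,::-1];B=r.capture("scene")["img"][:,:,::-1]
a=cv2.resize(A[150:290,230:360],None,fx=3,fy=3,interpolation=cv2.INTER_CUBIC)
b=cv2.resize(B[135:275,230:360],None,fx=3,fy=3,interpolation=cv2.INTER_CUBIC)
cv2.imwrite("pics/k1.png",np.hstack([a,b]))
E
```

```text
t 1.7 tcp [ 0.4407 -0.0728  0.1499] F [ 0.7 -0.2  0.3] w 0.999
xyz [ 0.4  1.2 79.9] ang [ 0.0003  0.0019 -0.0022]
```

View pics/k1.png

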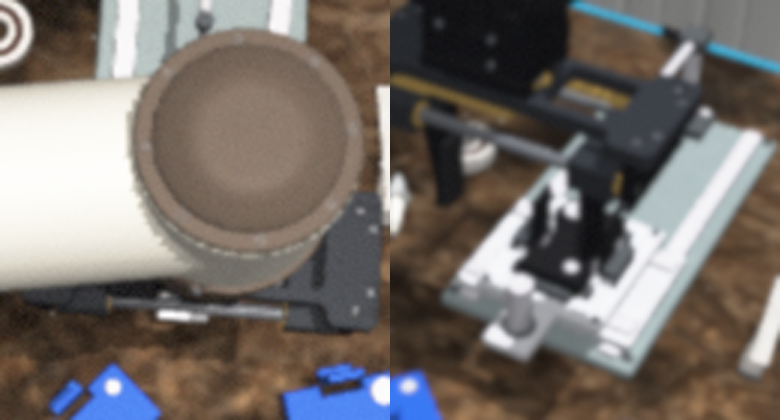

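Call:
move_arm([
  {"grip": 1, "xyz": [0.4, 1.2, 40], "angular": [0, 0, 0]},
  {"grip": 1, "xyz": [0.4, 1.2, 65], "angular": [0, 0, 0]},
  {"grip": 1, "xyz": [0.4, 1.2, 79], "angular": [0, 0, 0]},
  {"grip": 0.6, "xyz": [0.4, 1.2, 79], "angular": [0, 0, 0]},
  {"grip": 0, "xyz": [0.4, 1.2, 79], "angular": [0, 0, 0]},
  {"grip": 0, "xyz": [0.4, 1.2, 79], "angular": [0, 0, 0]},
  {"grip": 0, "xyz": [0.4, 1.2, 79], "angular": [0, 0, 0]},
  {"grip": 0, "xyz": [0.4, 1.2, 79], "angular": [0, 0, 0]},
  {"grip": 0, "xyz": [0.4, 1.2, 79], "angular": [0, 0, 0]},
  {"grip": 0, "xyz": [0.4, 1.2, 79], "angular": [0, 0, 0]},
])

```text
time_s: 2.8
tcp_pos: [0.4416, -0.0733, 0.0718]
ee_rot: [[0.999, 0.036, 0.001], [0.036, -0.999, 0.0], [0.001, -0.0, -1.0]]
wrist_force: [0.7, 0.5, 0.3]
gripper_width: 0.446
gripper_force: 0.0
```

```bash
python3 - <<'E'
from h import *
c,s=np.cos(YAW),np.sin(YAW)
k=np.array([.4412,-.0740])
sh=lambda a,b:k+[c*a-s*b,s*a+c*b]
for a,b in((.123,.014),(.067,-.010)): print(sh(a,b)); go([*sh(a,b),.070])
E
```

```text
[ 0.56361083 -0.05554495]
t 2.8 tcp [ 0.4416 -0.0733  0.0718] F [0.7 0.5 0.3] w 0.446
xyz [122.6 -13.3   1.8] ang [-0.0001 -0.0005 -0.0003]
[ 0.5085188  -0.08156165]
t 2.8 tcp [ 0.4416 -0.0733  0.0718] F [0.7 0.5 0.3] w 0.446
xyz [66.6 10.7  1.8] ang [-0.0001 -0.0005 -0.0003]
```

Fingers are slow; continue closing (18/87 = 0.21).

Call:
move_arm([
  {"grip": 0, "xyz": [0, 0, 1], "angular": [0, 0, 0]},
  {"grip": 0, "xyz": [0, 0, 1], "angular": [0, 0, 0]},
  {"grip": 0, "xyz": [0, 0, 1], "angular": [0, 0, 0]},
  {"grip": 0, "xyz": [0, 0, 1], "angular": [0, 0, 0]},
  {"grip": 0, "xyz": [0, 0, 1], "angular": [0, 0, 0]},
])

```text
time_s: 3.3
tcp_pos: [0.4414, -0.0733, 0.0705]
ee_rot: [[0.999, 0.036, -0.0], [0.036, -0.999, -0.0], [-0.0, 0.0, -1.0]]
wrist_force: [0.1, -0.6, -0.2]
gripper_width: 0.199
gripper_force: 30.0
```

Call:
move_arm([
  {"grip": 0, "xyz": [8, -3, 0], "angular": [0, 0, 0]},
  {"grip": 0, "xyz": [23, -6, 0], "angular": [0, 0, 0]},
  {"grip": 0, "xyz": [40, -9, 0], "angular": [0, 0, 0]},
  {"grip": 0, "xyz": [57, -12, 0], "angular": [0, 0, 0]},
  {"grip": 0, "xyz": [74, -14, 0], "angular": [0, 0, 0]},
  {"grip": 0, "xyz": [91, -14, 0], "angular": [0, 0, 0]},
  {"grip": 0, "xyz": [105, -14, 0], "angular": [0, 0, 0]},
  {"grip": 0, "xyz": [116, -14, 0], "angular": [0, 0, 0]},
  {"grip": 0, "xyz": [122, -14, 0], "angular": [0, 0, 0]},
  {"grip": 0, "xyz": [122, -14, 0], "angular": [0, 0, 0]},
])

```text
time_s: 4.3
tcp_pos: [0.5645, -0.0547, 0.0705]
ee_rot: [[0.999, 0.036, 0.003], [0.036, -0.999, 0.0], [0.003, -0.0, -1.0]]
wrist_force: [2.5, -0.7, -2.3]
gripper_width: 0.2
gripper_force: 30.0
```

```bash
python3 - <<'E'
from h import *
from station import r
go([.5636,-.0555,.070])
A=r.capture("top")["img"][:,:,::-1];B=r.capture("scene")["img"][:,:,::-1]
cv2.imwrite("s1.png",B)
a=cv2.resize(A[130:270,230:330],None,fx=4,fy=4,interpolation=cv2.INTER_CUBIC)
b=cv2.resize(B[145:245,270:370],None,fx=5.6,fy=5.6,interpolation=cv2.INTER_CUBIC)[:560]
a=a[:560]
print(a.shape,b.shape)
cv2.imwrite("pics/d1.png",b)
E
```

```text
t 4.3 tcp [ 0.5645 -0.0547  0.0705] F [ 2.5 -0.7 -2.3] w 0.2
xyz [-1.   0.7  0.5] ang [-0.0001 -0.0027  0.0001]
(560, 400, 3) (560, 560, 3)
```

View pics/d1.png

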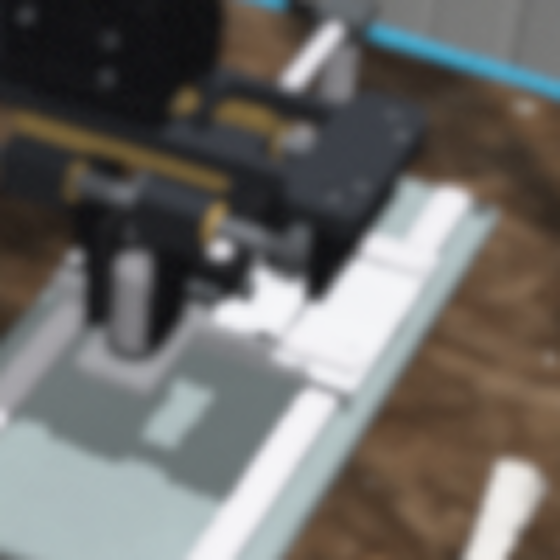

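The picture shows the knob gripped at (130,300), but the gripper hides the needle and small disc. I'll let go and back off for a clear look, since the slides stay where left.

Call:
move_arm([
  {"grip": 0, "xyz": [0, 0, 0], "angular": [0, 0, 0]},
  {"grip": 0.4, "xyz": [0, 0, 0], "angular": [0, 0, 0]},
  {"grip": 0.4, "xyz": [0, 0, 0], "angular": [0, 0, 0]},
  {"grip": 0.4, "xyz": [0, 0, 0], "angular": [0, 0, 0]},
  {"grip": 0.4, "xyz": [0, 0, -20], "angular": [0, 0, 0]},
  {"grip": 0.4, "xyz": [0, 0, -60], "angular": [0, 0, 0]},
  {"grip": 0.4, "xyz": [-20, -30, -90], "angular": [0, 0, 0]},
  {"grip": 0.4, "xyz": [-60, -60, -100], "angular": [0, 0, 0]},
  {"grip": 0.4, "xyz": [-95, -95, -100], "angular": [0, 0, 0]},
  {"grip": 0.4, "xyz": [-130, -130, -100], "angular": [0, 0, 0]},
])

```text
time_s: 5.4
tcp_pos: [0.4268, 0.0712, 0.1711]
ee_rot: [[0.999, 0.035, 0.001], [0.035, -0.999, 0.001], [0.001, -0.001, -1.0]]
wrist_force: [0.1, 1.0, 0.5]
gripper_width: 0.396
gripper_force: 0.0
```

```bash
python3 - <<'E'
from h import *
from station import r
go([.5645,-.0547,.170])
A=r.capture("top")["img"][:,:,::-1];B=r.capture("scene")["img"][:,:,::-1]
a=cv2.resize(A[120:220,250:350],None,fx=4,fy=6,interpolation=cv2.INTER_CUBIC)
a=cv2.resize(A[120:220,260:325],None,fx=6,fy=6,interpolation=cv2.INTER_CUBIC)
b=cv2.resize(B[145:245,275:340],None,fx=6,fy=6,interpolation=cv2.INTER_CUBIC)
cv2.imwrite("pics/d2.png",np.hstack([a,b]))
E
```

```text
t 5.4 tcp [0.4268 0.0712 0.1711] F [0.1 1.  0.5] w 0.396
xyz [133.2 130.6   1.2] ang [-0.001  -0.0012 -0.0014]
```

View pics/d2.png

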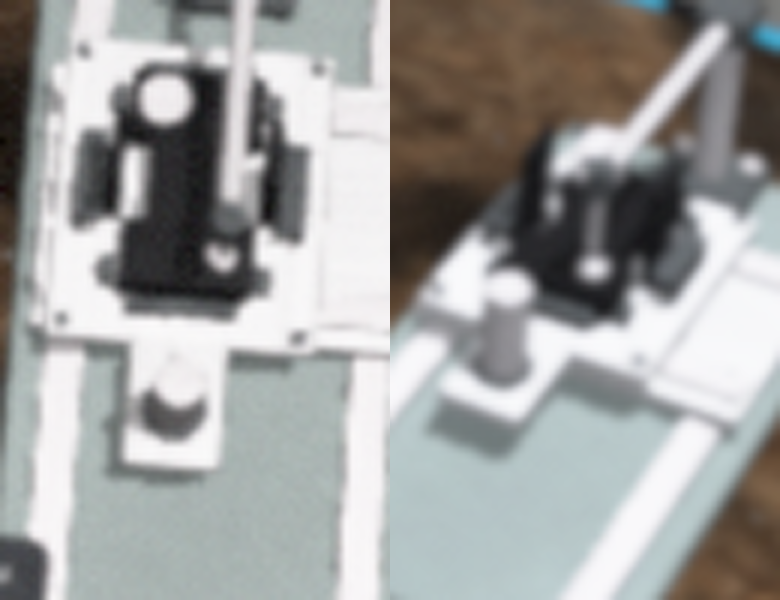

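The top view (left) has the small disc at (222,257) with the tip at about (225,250). The scene view (right) has the disc at (595,267) with the tip at about (597,256). Allowing for the 4 mm gap, the disc is centred to about 1 mm. I'll regrip and move to the large disc.

Call:
move_arm([
  {"grip": 0.4, "xyz": [33, 33, 0], "angular": [0, 0, 0]},
  {"grip": 0.4, "xyz": [66, 66, 0], "angular": [0, 0, 0]},
  {"grip": 0.4, "xyz": [100, 100, 0], "angular": [0, 0, 0]},
  {"grip": 0.4, "xyz": [130, 130, 0], "angular": [0, 0, 0]},
  {"grip": 0.4, "xyz": [130, 130, 0], "angular": [0, 0, 0]},
  {"grip": 0.4, "xyz": [130, 130, 40], "angular": [0, 0, 0]},
  {"grip": 0.4, "xyz": [130, 130, 80], "angular": [0, 0, 0]},
  {"grip": 0.4, "xyz": [130, 130, 100], "angular": [0, 0, 0]},
  {"grip": 0.2, "xyz": [130, 130, 100], "angular": [0, 0, 0]},
  {"grip": 0, "xyz": [130, 130, 100], "angular": [0, 0, 0]},
])

```text
time_s: 6.5
tcp_pos: [0.5633, -0.0549, 0.071]
ee_rot: [[0.999, 0.037, 0.0], [0.037, -0.999, -0.0], [0.0, 0.0, -1.0]]
wrist_force: [-0.2, 0.1, 0.4]
gripper_width: 0.294
gripper_force: 0.0
```

Call:
move_arm([
  {"grip": 0, "xyz": [0, 0, 0], "angular": [0, 0, 0]},
  {"grip": 0, "xyz": [0, 0, 0], "angular": [0, 0, 0]},
  {"grip": 0, "xyz": [0, 0, 0], "angular": [0, 0, 0]},
  {"grip": 0, "xyz": [0, 0, 0], "angular": [0, 0, 0]},
  {"grip": 0, "xyz": [0, 0, 0], "angular": [0, 0, 0]},
])

```text
time_s: 7.0
tcp_pos: [0.5641, -0.0547, 0.0722]
ee_rot: [[0.999, 0.037, 0.003], [0.037, -0.999, 0.0], [0.003, 0.0, -1.0]]
wrist_force: [-0.3, 0.2, 6.2]
gripper_width: 0.195
gripper_force: 30.0
```

Call:
move_arm([
  {"grip": 0, "xyz": [-6, 3, 0], "angular": [0, 0, 0]},
  {"grip": 0, "xyz": [-18, 8, 0], "angular": [0, 0, 0]},
  {"grip": 0, "xyz": [-31, 14, 0], "angular": [0, 0, 0]},
  {"grip": 0, "xyz": [-43, 19, 0], "angular": [0, 0, 0]},
  {"grip": 0, "xyz": [-51, 23, 0], "angular": [0, 0, 0]},
  {"grip": 0, "xyz": [-55.5, 24.5, 0], "angular": [0, 0, 0]},
  {"grip": 0, "xyz": [-55.5, 24.5, 0], "angular": [0, 0, 0]},
  {"grip": 0, "xyz": [-55.5, 24.5, 0], "angular": [0, 0, 0]},
  {"grip": 0, "xyz": [-55.5, 24.5, 0], "angular": [0, 0, 0]},
  {"grip": 0, "xyz": [-55.5, 24.5, 0], "angular": [0, 0, 0]},
])

```text
time_s: 8.0
tcp_pos: [0.5087, -0.0815, 0.0721]
ee_rot: [[0.999, 0.037, 0.002], [0.037, -0.999, -0.0], [0.002, 0.0, -1.0]]
wrist_force: [-0.4, 0.1, 9.9]
gripper_width: 0.191
gripper_force: 30.0
```

Call:
move_arm([
  {"grip": 0, "xyz": [0, 0, 0], "angular": [0, 0, 0]},
  {"grip": 0.4, "xyz": [0, 0, 0], "angular": [0, 0, 0]},
  {"grip": 0.4, "xyz": [0, 0, 0], "angular": [0, 0, 0]},
  {"grip": 0.4, "xyz": [0, 0, 0], "angular": [0, 0, 0]},
  {"grip": 0.4, "xyz": [0, 0, -20], "angular": [0, 0, 0]},
  {"grip": 0.4, "xyz": [0, 0, -60], "angular": [0, 0, 0]},
  {"grip": 0.4, "xyz": [-20, -30, -90], "angular": [0, 0, 0]},
  {"grip": 0.4, "xyz": [-45, -65, -100], "angular": [0, 0, 0]},
  {"grip": 0.4, "xyz": [-70, -105, -100], "angular": [0, 0, 0]},
  {"grip": 0.4, "xyz": [-90, -150, -100], "angular": [0, 0, 0]},
])

```text
time_s: 9.0
tcp_pos: [0.411, 0.0656, 0.1705]
ee_rot: [[0.999, 0.034, -0.001], [0.034, -0.999, 0.0], [-0.001, -0.0, -1.0]]
wrist_force: [0.9, 0.2, -0.1]
gripper_width: 0.399
gripper_force: 0.0
```

```bash
python3 - <<'E'
from h import *
from station import r
go([.5645,-.0547,.170])
A=r.capture("top")["img"][:,:,::-1];B=r.capture("scene")["img"][:,:,::-1]
a=cv2.resize(A[130:230,260:325],None,fx=6,fy=6,interpolation=cv2.INTER_CUBIC)
b=cv2.resize(B[145:245,275:340],None,fx=6,fy=6,interpolation=cv2.INTER_CUBIC)
cv2.imwrite("pics/d3.png",np.hstack([a,b]))
E
```

```text
t 9.0 tcp [0.411  0.0656 0.1705] F [ 0.9  0.2 -0.1] w 0.399
xyz [149.3 125.4   0.4] ang [-0.0001  0.0006 -0.0023]
```

View pics/d3.png

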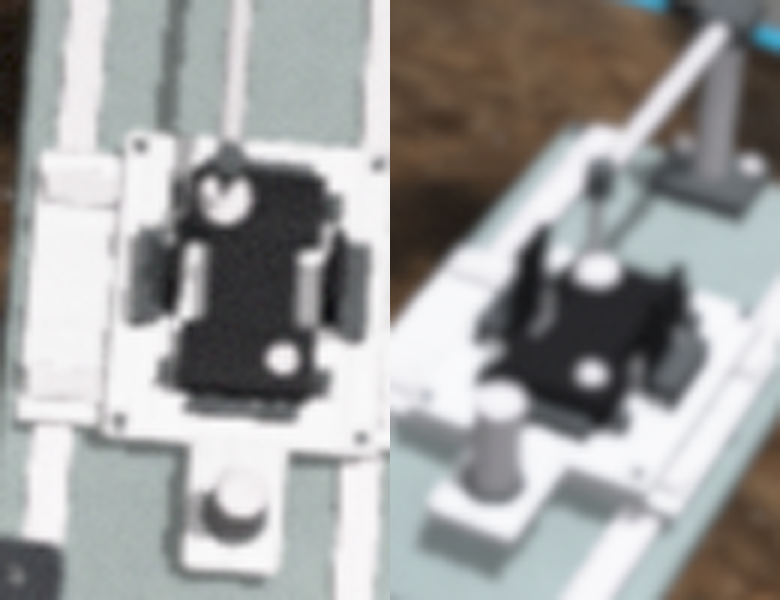

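The top view shows the large disc at (224,199) with the tip at about (223,192), and the scene view agrees (disc (597,270), needle directly above). It is centred, so I'll regrip and draw the carrier to the front.

Call:
move_arm([
  {"grip": 0.4, "xyz": [25, 40, 0], "angular": [0, 0, 0]},
  {"grip": 0.4, "xyz": [50, 80, 0], "angular": [0, 0, 0]},
  {"grip": 0.4, "xyz": [75, 120, 0], "angular": [0, 0, 0]},
  {"grip": 0.4, "xyz": [90, 150, 0], "angular": [0, 0, 0]},
  {"grip": 0.4, "xyz": [90, 150, 0], "angular": [0, 0, 0]},
  {"grip": 0.4, "xyz": [90, 150, 40], "angular": [0, 0, 0]},
  {"grip": 0.4, "xyz": [90, 150, 80], "angular": [0, 0, 0]},
  {"grip": 0.4, "xyz": [90, 150, 100], "angular": [0, 0, 0]},
  {"grip": 0.2, "xyz": [90, 150, 100], "angular": [0, 0, 0]},
  {"grip": 0, "xyz": [90, 150, 100], "angular": [0, 0, 0]},
])

```text
time_s: 10.1
tcp_pos: [0.5084, -0.0814, 0.0707]
ee_rot: [[0.999, 0.037, -0.001], [0.037, -0.999, -0.0], [-0.001, 0.0, -1.0]]
wrist_force: [0.4, 0.5, 0.2]
gripper_width: 0.291
gripper_force: 0.0
```

Call:
move_arm([
  {"grip": 0, "xyz": [0, 0, 0], "angular": [0, 0, 0]},
  {"grip": 0, "xyz": [0, 0, 0], "angular": [0, 0, 0]},
  {"grip": 0, "xyz": [0, 0, 0], "angular": [0, 0, 0]},
  {"grip": 0, "xyz": [0, 0, 0], "angular": [0, 0, 0]},
  {"grip": 0, "xyz": [0, 0, 0], "angular": [0, 0, 0]},
])

```text
time_s: 10.6
tcp_pos: [0.5093, -0.0812, 0.0718]
ee_rot: [[0.999, 0.037, 0.003], [0.037, -0.999, 0.0], [0.003, 0.0, -1.0]]
wrist_force: [0.0, 0.1, 5.8]
gripper_width: 0.196
gripper_force: 30.0
```

Call:
move_arm([
  {"grip": 0, "xyz": [-7, -2, 0], "angular": [0, 0, 0]},
  {"grip": 0, "xyz": [-20, -5, 0], "angular": [0, 0, 0]},
  {"grip": 0, "xyz": [-35, -8, 0], "angular": [0, 0, 0]},
  {"grip": 0, "xyz": [-50, -10.5, 0], "angular": [0, 0, 0]},
  {"grip": 0, "xyz": [-60, -10.5, 0], "angular": [0, 0, 0]},
  {"grip": 0, "xyz": [-64, -10.5, 0], "angular": [0, 0, 0]},
  {"grip": 0, "xyz": [-66, -10.5, 0], "angular": [0, 0, 0]},
  {"grip": 0, "xyz": [-67, -10.5, 0], "angular": [0, 0, 0]},
  {"grip": 0, "xyz": [-67, -10.5, 0], "angular": [0, 0, 0]},
])

```text
time_s: 11.5
tcp_pos: [0.443, -0.0728, 0.0718]
ee_rot: [[0.999, 0.037, 0.005], [0.037, -0.999, 0.001], [0.005, -0.0, -1.0]]
wrist_force: [3.3, 0.7, 7.6]
gripper_width: 0.194
gripper_force: 30.0
```

Call:
move_arm([
  {"grip": 0, "xyz": [-1, 0, 0], "angular": [0, 0, 0]},
  {"grip": 0, "xyz": [-2, 0, 0], "angular": [0, 0, 0]},
  {"grip": 0, "xyz": [-2.5, 0, 0], "angular": [0, 0, 0]},
  {"grip": 0, "xyz": [-2.5, 0, 0], "angular": [0, 0, 0]},
])

```text
time_s: 11.9
tcp_pos: [0.4429, -0.0728, 0.0718]
ee_rot: [[0.999, 0.038, 0.01], [0.038, -0.999, 0.001], [0.01, -0.0, -1.0]]
wrist_force: [8.4, -0.0, 1.4]
gripper_width: 0.193
gripper_force: 30.0
```

At the stop (force builds, no motion). Release, rise, and open fully.

Call:
move_arm([
  {"grip": 0, "xyz": [0, 0, 0], "angular": [0, 0, 0]},
  {"grip": 0.5, "xyz": [1, 0, 0], "angular": [0, 0, 0]},
  {"grip": 0.5, "xyz": [2, 0, 0], "angular": [0, 0, 0]},
  {"grip": 0.5, "xyz": [2, 0, 0], "angular": [0, 0, 0]},
  {"grip": 0.6, "xyz": [2, 0, -20], "angular": [0, 0, 0]},
  {"grip": 1, "xyz": [2, 0, -55], "angular": [0, 0, 0]},
  {"grip": 1, "xyz": [2, 0, -75], "angular": [0, 0, 0]},
  {"grip": 1, "xyz": [2, 0, -75], "angular": [0, 0, 0]},
])

```text
time_s: 12.7
tcp_pos: [0.4413, -0.0732, 0.1477]
ee_rot: [[0.999, 0.036, 0.004], [0.036, -0.999, 0.001], [0.004, -0.0, -1.0]]
wrist_force: [1.2, 0.3, -1.0]
gripper_width: 0.749
gripper_force: 0.0
```

```bash
python3 - <<'E'
from h import *
go([.5212,-.0705,.077])
E
```

```text
t 12.7 tcp [ 0.4413 -0.0732  0.1477] F [ 1.2  0.3 -1. ] w 0.749
xyz [79.6  0.3 71. ] ang [-0.0005 -0.0044  0.0002]
```

Call:
move_arm([
  {"grip": 1, "xyz": [35, 0, 0], "angular": [0, 0, 0]},
  {"grip": 1, "xyz": [65, 0.3, 0], "angular": [0, 0, 0]},
  {"grip": 1, "xyz": [79.6, 0.3, 0], "angular": [0, 0, 0]},
  {"grip": 1, "xyz": [79.6, 0.3, 0], "angular": [0, 0, 0]},
  {"grip": 1, "xyz": [79.6, 0.3, 0], "angular": [0, 0, 0]},
])

```text
time_s: 13.2
tcp_pos: [0.5183, -0.0708, 0.1439]
ee_rot: [[0.999, 0.036, -0.004], [0.036, -0.999, -0.0], [-0.004, -0.0, -1.0]]
wrist_force: [0.4, -0.0, -0.8]
gripper_width: 0.998
gripper_force: 0.0
```

```bash
python3 - <<'E'
from h import *
from station import r
go([.5212,-.0705,.077])
B=r.capture("scene")["img"][:,:,::-1]
cv2.imwrite("pics/g1.png",cv2.resize(B[125:255,230:360],None,fx=4.6,fy=4.6,interpolation=cv2.INTER_CUBIC))
E
```

```text
t 13.2 tcp [ 0.5183 -0.0708  0.1439] F [ 0.4 -0.  -0.8] w 0.998
xyz [ 3.2 -0.2 66.9] ang [-0.0001  0.0043 -0.0008]
```

View pics/g1.png

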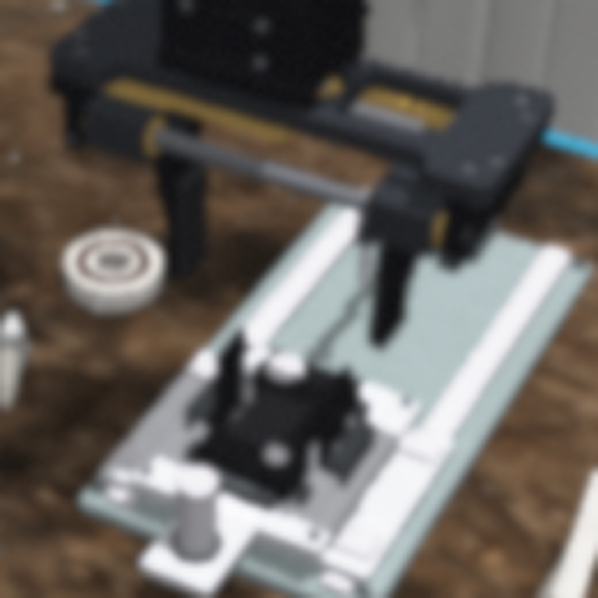

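The carrier is at the front with the cassette around (285,420), and the open fingers straddle it from above. I'll descend and pinch.

Call:
move_arm([
  {"grip": 1, "xyz": [3, 0, 25], "angular": [0, 0.004, 0]},
  {"grip": 1, "xyz": [3, 0, 45], "angular": [0, 0.004, 0]},
  {"grip": 1, "xyz": [3, 0, 58], "angular": [0, 0.004, 0]},
  {"grip": 1, "xyz": [3, 0, 65], "angular": [0, 0.004, 0]},
  {"grip": 1, "xyz": [3, 0, 66], "angular": [0, 0.004, 0]},
  {"grip": 1, "xyz": [3, 0, 66], "angular": [0, 0.004, 0]},
])

```text
time_s: 13.85
tcp_pos: [0.523, -0.0706, 0.08]
ee_rot: [[0.999, 0.036, 0.004], [0.036, -0.999, 0.0], [0.004, 0.0, -1.0]]
wrist_force: [0.2, -0.5, 0.7]
gripper_width: 0.999
gripper_force: 0.0
```

```bash
python3 - <<'E'
from h import *
go([.5212,-.0705,.077])
E
```

```text
t 13.85 tcp [ 0.523  -0.0706  0.08  ] F [ 0.2 -0.5  0.7] w 0.999
xyz [-1.8 -0.2  3. ] ang [ 0.0001 -0.0045  0.0001]
```

Call:
move_arm([
  {"grip": 1, "xyz": [-1.5, 0, 2], "angular": [0, -0.003, 0]},
  {"grip": 0.5, "xyz": [-1.5, 0, 2], "angular": [0, -0.003, 0]},
  {"grip": 0.3, "xyz": [-1.5, 0, 2], "angular": [0, -0.003, 0]},
  {"grip": 0.3, "xyz": [-1.5, 0, 2], "angular": [0, -0.003, 0]},
  {"grip": 0.1, "xyz": [-1.5, 0, 2], "angular": [0, -0.003, 0]},
  {"grip": 0, "xyz": [-1.5, 0, 2], "angular": [0, -0.003, 0]},
  {"grip": 0, "xyz": [-1.5, 0, 2], "angular": [0, -0.003, 0]},
  {"grip": 0, "xyz": [-1.5, 0, 2], "angular": [0, -0.003, 0]},
  {"grip": 0, "xyz": [-1.5, 0, 2], "angular": [0, -0.003, 0]},
  {"grip": 0, "xyz": [-1.5, 0, 2], "angular": [0, -0.003, 0]},
])

```text
time_s: 14.85
tcp_pos: [0.5218, -0.0706, 0.078]
ee_rot: [[0.999, 0.036, 0.002], [0.036, -0.999, -0.0], [0.002, 0.0, -1.0]]
wrist_force: [-1.5, 0.4, 4.8]
gripper_width: 0.489
gripper_force: 30.0
```

Opening 42.5 mm at 30 N means both catches are in. Lift.

Call:
move_arm([
  {"grip": 0, "xyz": [0, 0, 0], "angular": [0, 0, 0]},
  {"grip": 0, "xyz": [0, 0, -4], "angular": [0, 0, 0]},
  {"grip": 0, "xyz": [0, 0, -10], "angular": [0, 0, 0]},
  {"grip": 0, "xyz": [0, 0, -20], "angular": [0, 0, 0]},
  {"grip": 0, "xyz": [0, 0, -35], "angular": [0, 0, 0]},
  {"grip": 0, "xyz": [0, 0, -52], "angular": [0, 0, 0]},
  {"grip": 0, "xyz": [0, 0, -70], "angular": [0, 0, 0]},
  {"grip": 0, "xyz": [0, 0, -86], "angular": [0, 0, 0]},
  {"grip": 0, "xyz": [0, 0, -96], "angular": [0, 0, 0]},
  {"grip": 0, "xyz": [0, 0, -100], "angular": [0, 0, 0]},
])

```text
time_s: 15.85
tcp_pos: [0.5219, -0.0706, 0.1789]
ee_rot: [[0.999, 0.036, 0.003], [0.036, -0.999, 0.0], [0.003, -0.0, -1.0]]
wrist_force: [0.3, 0.1, -0.5]
gripper_width: 0.487
gripper_force: 30.0
```

Call:
move_arm([
  {"grip": 0, "xyz": [0, 0, 0], "angular": [0, 0, 0]},
  {"grip": 0, "xyz": [0, 0, 0], "angular": [0, 0, 0]},
  {"grip": 0, "xyz": [0, 0, 0], "angular": [0, 0, 0]},
  {"grip": 0, "xyz": [0, 0, 0], "angular": [0, 0, 0]},
  {"grip": 0, "xyz": [0, 0, 0], "angular": [0, 0, 0]},
])

```text
time_s: 16.35
tcp_pos: [0.5213, -0.0707, 0.1771]
ee_rot: [[0.999, 0.036, 0.0], [0.036, -0.999, -0.0], [0.0, 0.0, -1.0]]
wrist_force: [-0.3, 0.5, -1.7]
gripper_width: 0.491
gripper_force: 30.0
```

```bash
python3 - <<'E'
from h import *
from station import r
go([.5212,-.0705,.178])
B=r.capture("scene")["img"][:,:,::-1]
cv2.imwrite("pics/g2.png",cv2.resize(B[95:265,220:370],None,fx=3.5,fy=3.5,interpolation=cv2.INTER_CUBIC))
E
```

```text
t 16.35 tcp [ 0.5213 -0.0707  0.1771] F [-0.3  0.5 -1.7] w 0.491
xyz [-0.1 -0.2 -0.9] ang [ 0.0001 -0.     -0.0001]
```

View pics/g2.png

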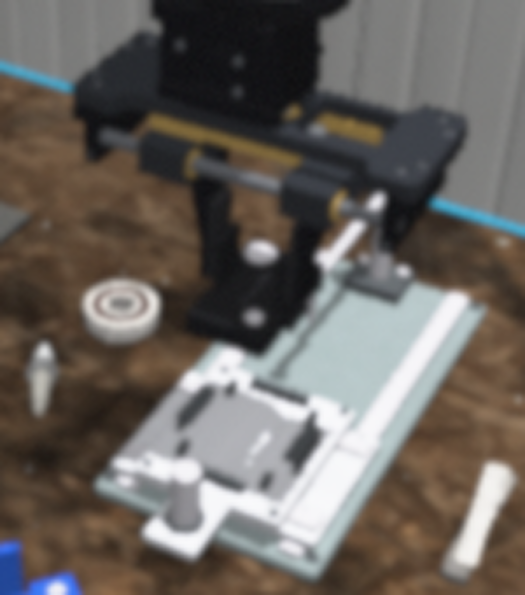

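The cassette hangs level in the fingers at about (250,290), the carrier sits empty at the front at (240,430), and the loose parts are undisturbed. I'm handing the job in.

```bash
python3 -c "
from station import r
print(r.finish_job())"
```

```text
the job is handed in; nothing more can be done
None
```

The job is handed in at about 16 s of the 51 s allowed: both discs were centred under the pointer to about 1 mm, the carrier is at its front stop, and the cassette is held level by its pinched catches about 10 cm up; the hand-in returned no verdict.

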